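# Show the blue-capped bottle to the inspection camera

## Robot

A 6-joint arm with a two-finger parallel gripper is mounted at the origin on the work surface. World frame = base frame: x ahead of the robot, y to its left, z up, the work surface at z = 0. Lengths are in mm, angles in rad, forces in N, time in s.
With the tool pointing down it reaches from about 375 to 900 mm from the base axis. Payload 3.1 kg.
Tool frame: the origin (TCP) lies midway between the tips of the shut fingers; the grasp point (between the pads) lies 19 mm behind it; z points along the fingers, y is the direction in which the jaws open and shut (so a half turn about z gives the same grasp; the last joint's range is limited). The gripper opens to 87 mm and grips with 3 to 60 N. Pads are 19 mm wide; open, the fingers measure 117 mm over their backs; the gripper's body (75 mm by 190 mm) begins 51 mm behind the grasp point.
Start: joints at [1.093, 0.527, 1.433, -0, 1.181, -0.178], TCP at [183.942, 597.295, 189.148] pointing down, gripper open.
Joint ranges: [-3.08, 3.08], [-0.75, 2.2], [0.22, 2.44], [-1.43, 4.57], [0, 2.65], [-2.85, 2.85]. Speed limits (rad/s): [2.79, 2.79, 3.14, 3.14, 3.14, 3.14].

## Interface

Orientations are given as a unit quaternion [x, y, z, w].
In Python, from cell import robot gives the robot as it stands.
- The arm moves only by the tool jog_arm, never from a script. Its argument "motion" is text: rows parted by semicolons, each of 4 numbers parted by spaces: the shift along the tool's x, y, z in cm, then the turn about the tool's z in rad. In form: dx dy dz twist; .... A call has 1 to 20 rows; each row is the pose to reach, as a shift and turn from the pose commanded when the call began, along the tool's axes at that moment; what a row does not reach only later rows make up. A row lasts 1/8 s, in which the tool goes at most 62.5 mm and 10.7 degrees, less where a joint would pass 70% of its speed; a pose out of reach is approached as far as the arm can. A call with a gripper value outside its range is refused whole. "hand" is the closure, from 0 (fully open) to 1 (shut), set as the call begins (left out, the last holds). The fingers move at their own pace and stop on an object; "grip_force" is the grip in N (left out, the last holds). Time passes only in rows, so rows that repeat a pose let the fingers close. It gives the time, the measured TCP pose, the force and the opening at its end, in the units of the state.
- robot.observe(): the state, without advancing time (a new reading comes with each control period).
- robot.capture(name): name is "scene" or "top" or "wrist"; returns a dict with "img" (480x640x3 uint8, red, green, blue), "fx", "fy", "cx", "cy" (pixels), "position" and "attitude" of the camera in the world; the wrist camera has in their place "T_tool_cam" (4x4, takes a point from camera to tool coordinates, whose origin is the TCP and whose axes are the flange's). Camera axes: x right, y down, z forward; pixel columns grow to the right and rows downward; lengths in mm; the calibration is good to about 2 mm. A picture is of the moment at which its call begins: read the wrist's pose just before it. There is no depth.
- robot.hand_in(): hands the job in, once; it reports no verdict.
The state is a dict: "time": time; "joints": joint angles; "qd": joint speeds; "joint_efforts": joint torques, N m; "position": TCP position; "eef_rot": TCP orientation; "contact_force": force on the tool from outside, world axes, zero at the start; "torque": the same for the moment, N m; "width": finger opening in mm.
Only numpy, scipy, OpenCV 4.12 (cv2) and the standard library are available. Lean on these libraries where they do the work, as an engineer would, in place of code of your own. Each camera call takes 0.05 s, during which the arm holds its last target. There are 200 camera calls.

## Task

Pull the drawer of the bench-top drawer unit out to its stop, take out the blue-capped bottle and hold it up in front of the inspection camera: upright, one broad labelled side square to the lens, the middle of its glass body level with and straight in front of the lens, 100 mm away from it. Finish while still holding it there, still and in the air; the drawer stays out, the other two bottles stay standing in it, the wash bottle and the weighing cup stay where they are, and the camera and its stand are not touched.

Things in the scene. Friction and masses are not known exactly. Their poses are not given: they have to be found in the camera images.
- cab: cream bench-top drawer unit with one white-fronted drawer, fixed to the bench; 240 mm deep (its x), 260 mm wide (y), 130 mm high. Origin: centre of its underside. Its front looks along its own -x, roughly towards the robot; the drawer slides out along -x
- cab_drawer0 (a joint): how far the drawer is out, in m: 0 shut (as at the start), 0.1656 at the stop. It slides with light friction (a few newtons) and stays where it is left. When out, its front panel's upper edge is 117 mm above the bench and its side walls' upper edges 108 mm
- cab_drawer0_handle (a point): middle of the drawer's steel bar handle: a horizontal round bar 11 mm in diameter and 120 mm long, running along the unit's y, 92 mm above the bench; the bar's centre line is 35 mm in front of the drawer's front panel, so it can be pinched from above with one finger (up to 25 mm thick) behind the bar. Moves with the drawer
- blue: The bottle to show: flat amber reagent bottle with a blue cap, upright in one of the rack's three cells (which one varies). Glass body 32 mm thick (own x), 56 wide (y), 56 high; round cap 28 mm across, from 60 to 88 mm above the underside; about 0.12 kg. The two broad sides face its +x and -x and look alike: blank label with a blue stripe. Origin: centre of underside, z up
- rack (a point): middle of the grey bottle rack, on the drawer's floor (22 mm above the bench): three open cells in a row across the drawer, 68 mm apart, walls 30 mm high. Bottles stand in the cells with 3 mm play, broad sides facing the drawer's front and back. The row lies 62 mm behind the inside of the drawer's front wall; with the drawer out it is 97 mm in front of the unit. Moves with the drawer
- blue_label (a point): centre of the blue bottle's glass body, 28 mm above its underside, on its axis
- blue_cap (a point): centre of the blue bottle's cap, 74 mm above its underside, on its axis
- green: Leave standing: flat amber reagent bottle with a green cap, upright in one of the rack's three cells (which one varies). Glass body 32 mm thick (own x), 56 wide (y), 56 high; round cap 28 mm across, from 60 to 88 mm above the underside; about 0.12 kg. The two broad sides face its +x and -x and look alike: blank label with a green stripe. Origin: centre of underside, z up
- white: Leave standing: flat amber reagent bottle with a white cap, upright in one of the rack's three cells (which one varies). Glass body 32 mm thick (own x), 56 wide (y), 56 high; round cap 28 mm across, from 60 to 88 mm above the underside; about 0.12 kg. The two broad sides face its +x and -x and look alike: blank label with a white stripe. Origin: centre of underside, z up
- stand: camera stand, fixed: round dark steel foot 120 mm in diameter and 14 mm thick with an upright steel post 16 mm in diameter, up to 284 mm above the bench. Origin: centre of the foot's underside, on the post's axis
- camera: inspection camera clamped to the post, fixed: white and blue box 60 mm long, 46 mm wide and high, with a steel lens tube 34 mm in diameter (orange ring 38 mm)  in front; it looks level along its own -x, away from the post. Origin: on the post's axis at lens height (150 to 210 mm, varies, as does the direction of view). z up
- lens (a point): centre of the lens's front face, 103 mm from the post's axis along the camera's -x
- focus (a point): the empty point in the air 100 mm straight in front of the lens, at its height (203 mm from the post's axis along the camera's -x), where the middle of the bottle's glass body belongs; its axes are the camera's
- wash: bystander: white plastic wash bottle, 58 mm in diameter, 155 mm high with its bent spout; leave it alone. Origin: centre of its underside
- cup: bystander: small clear glass weighing cup, 52 mm across the rim, 40 mm high; leave it alone. Origin: centre of its underside

How it is judged:
By the outcome, as a careful person would: the job done as asked, in the order asked, and still so for the second after the job is handed in, while the arm keeps its last pose, push and grip.
It also fails if it takes over 51 s, if anything falls off the work surface, if the arm or the gripper's body presses on something with over 40 N, if the wrist force passes 120 N, or if a joint passes its speed limit or range.

## Working session

There is one attempt and no reset: what is moved stays moved. The work goes in short steps, Python scripts to look and compute and a tool call to move; the robot and the scene stay as the last step left them, time stands still between calls to the robot, and variables do not carry over. Pictures are saved under pics/ and viewed, about 8 in all and at most 12, crops included, and the job is handed in when it is done.

Besides the shell and the picture viewer there is one more tool, called after "Call:" as name(argument=value, ...), one argument or row to a line, values as JSON. jog_arm: Moves the arm, as the interface text tells. Its arguments: {"type":"object","properties":{"motion":{"type":"string"},"hand":{"type":"number"},"grip_force":{"type":"number"}},"required":["motion"]}

```bash
mkdir -p pics; ls
cat > h.py <<'E'
from cell import robot
import numpy as np, cv2
from scipy.spatial.transform import Rotation as R
def rot(a):
    a=np.array(a,float)
    return a if a.shape==(3,3) else R.from_quat(a).as_matrix()
def cam(name):
    s=robot.observe(); c=robot.capture(name)
    K=np.array([[c['fx'],0,c['cx']],[0,c['fy'],c['cy']],[0,0,1]])
    T=np.eye(4)
    if 'T_tool_cam' in c:
        T[:3,:3]=rot(s['eef_rot']);T[:3,3]=s['position'];T=T@np.array(c['T_tool_cam'])
    else: T[:3,:3]=rot(c['attitude']);T[:3,3]=c['position']
    return c['img'],K,T
def save(n,im): cv2.imwrite('pics/'+n,im[...,::-1])
def onz(K,T,uv,z):
    d=T[:3,:3]@np.linalg.solve(K,[uv[0],uv[1],1]);return T[:3,3]+d*(z-T[2,3])/d[2]
def proj(K,T,p):
    q=(np.asarray(p)-T[:3,3])@T[:3,:3];q=q/q[...,2:];return q@K.T
E
python3 - <<'E'
from h import *
print(robot.observe())
for n in('scene','top'):
    im,K,T=cam(n);save(n+'0.png',im);np.savez(n+'0.npz',K=K,T=T,im=im);print(n,K.tolist(),T.round(3).tolist())
E
```

```text
pics
{'time': 0.0, 'joints': array([ 1.09347555e+00,  5.28453235e-01,  1.43390288e+00, -2.11686768e-05,
        1.18137292e+00, -1.78472496e-01]), 'qd': array([-3.52851462e-04, -6.42725435e-05, -9.30059618e-04, -2.15500697e-03,
        1.87847505e-03,  1.38094639e-03]), 'joint_efforts': array([ 1.29413103e-03, -4.40036201e+01, -1.76591223e+01,  6.33790484e-02,
        5.81736490e-02, -1.62359333e-04]), 'position': array([183.60174235, 596.58926786, 188.17946237]), 'eef_rot': array([ 1.48864647e-01,  9.88857005e-01, -1.01443146e-03, -3.34747282e-04]), 'contact_force': array([-0.56975482, -0.2742695 , -0.03203366]), 'torque': array([ 0.01954899,  0.01157691, -0.01690324]), 'width': 86.89763653479078}
scene [[446.38574795138373, 0.0, 324.2691792845843], [0.0, 446.38574795138373, 236.6766527013395], [0.0, 0.0, 1.0]] [[0.823, 0.35, -0.446, 1091.316], [0.567, -0.533, 0.628, -635.204], [-0.018, -0.77, -0.637, 851.651], [0.0, 0.0, 0.0, 1.0]]
top [[487.6407299307387, 0.0, 315.35057008651137], [0.0, 487.6407299307387, 243.30684506648592], [0.0, 0.0, 1.0]] [[0.025, -0.998, 0.062, 490.073], [-1.0, -0.024, 0.017, 34.137], [-0.015, -0.062, -0.998, 1575.59], [0.0, 0.0, 0.0, 1.0]]
```

View pics/top0.png

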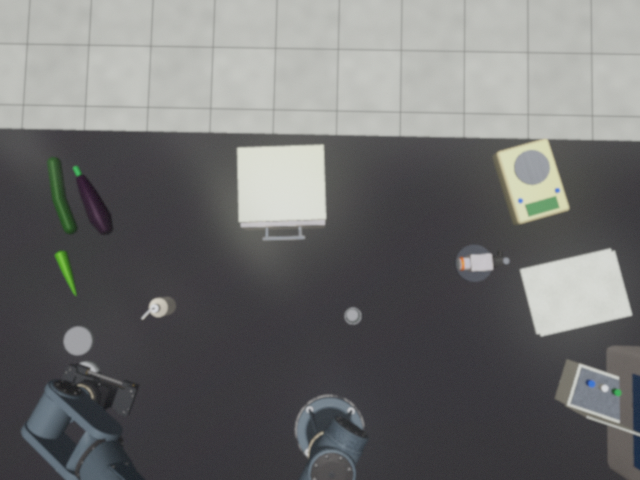

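View pics/scene0.png

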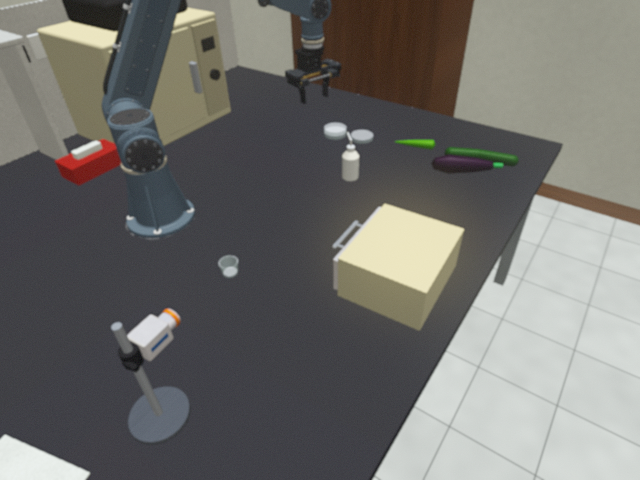

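The top view shows the cabinet at about (237–326, 146–222), its handle bar from (264,239) to (304,238), and the foot at (474,263). The post top is at (506,261) and the lens at (461,264). The scene view shows the camera head at (110–180, 310–360), the cup at (229,266) and the wash bottle at (350,165). I'll enlarge these areas to measure them.

Run:
```python
from h import *
t=np.load('top0.npz')['im'];s=np.load('scene0.npz')['im']
def c(im,x0,y0,x1,y1,k): return cv2.resize(im[y0:y1,x0:x1],None,fx=k,fy=k,interpolation=cv2.INTER_CUBIC)
o=np.zeros((600,800,3),np.uint8)
for im,x,y in((c(t,230,140,330,245,3.5),0,0),(c(t,450,240,515,285,6),0,0+370-0-60+0),(c(s,105,300,195,450,4),420,0)):
    if im.shape[1]==390: y=325+0; im=im[:270]; y=600-270; im=im
    h=min(im.shape[0],600-y);o[y:y+h,x:x+im.shape[1]]=im[:h]
o2=np.zeros((600,800,3),np.uint8)
o2[:]=o
save('z1.png',o2)
```

```text
(no output)
```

View pics/z1.png

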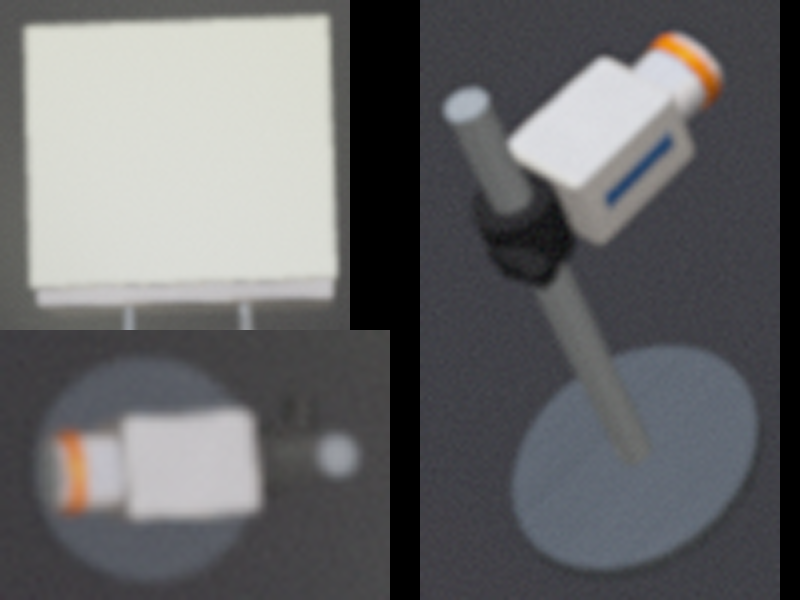

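```bash
cat > fit.py <<'E'
from h import *
from scipy.optimize import least_squares
t=np.load('top0.npz');s=np.load('scene0.npz')
A=lambda p,k,x,y:(np.array(p,float)+.5)/k+[x,y]-.5
# cab
u=A([(24,26),(329,16),(338,276),(31,288)],3.5,230,140)
loc=np.array([(120,130),(120,-130),(-120,-130),(-120,130)])
def cab(q):
    P=loc@np.array([[np.cos(q[2]),np.sin(q[2])],[-np.sin(q[2]),np.cos(q[2])]])+q[:2]
    return np.c_[P,np.full(4,130)]
r=least_squares(lambda q:(proj(t['K'],t['T'],cab(q))[:,:2]-u).ravel(),[600,100,0],x_scale=[100,100,.1]);q=r.x
print('cab',q,r.fun.round(1))
for z,p in((92,(264,239)),(92,(304,238)),): print('handle end',onz(t['K'],t['T'],p,z))
f=np.array([np.cos(q[2]),np.sin(q[2])]);print('handle pred',q[:2]-f*155,q[:2]-f*(120+18+35))
# camera
ut=A([(124,83),(249,78),(260,177),(130,190),(338,125),(73,142),(148,137)],6,450,240)
us=A([(252,98),(157,187),(90,148),(184,57),(182,243),(274,150),(47,105),(215,458)],4,105,300)
def pts(q):
    l=np.array([np.cos(q[2]),np.sin(q[2])]);n=np.array([-l[1],l[0]]);W=lambda a,b,z:np.r_[q[:2]+a*l+b*n,z]
    b,h=q[4],q[3]
    c=[W(b+60,-23,h+23),W(b,-23,h+23),W(b,23,h+23),W(b+60,23,h+23)]
    return np.array(c+[W(0,0,284),W(95,0,h+19),W(0,0,0)]),np.array(c+[W(b,-23,h-23),W(b+60,-23,h-23),W(0,0,284),W(0,0,14)])
w=np.array([1,1,1,1,1,0.,1])[:,None]
def res(q):
    a,b=pts(q);return np.r_[((proj(t['K'],t['T'],a)[:,:2]-ut)*w).ravel(),(proj(s['K'],s['T'],b)[:,:2]-us).ravel()]
r=least_squares(res,[480,-350,1.57,180,20],loss='soft_l1',x_scale=[100,100,.1,10,10]);q=r.x
l=np.array([np.cos(q[2]),np.sin(q[2])]);print('cam',q,res(q).reshape(-1,2).round(1).tolist());print('lens',q[:2]+103*l,'focus',q[:2]+203*l,q[3])
print('cup',onz(t['K'],t['T'],(353,316),20),'wash',onz(t['K'],t['T'],(166,306),60))
E
python3 fit.py
```

```text
cab [7.59484992e+02 1.65385462e+02 5.88606875e-02] [ 0.4 -2.2 -0.5 -2.6 -0.3  2.5  0.4  2.2]
handle end [591.80599075 216.26332248  92.        ]
handle end [597.74177033  94.10700185  92.        ]
handle pred [604.7534193  156.26732251] [586.78459153 155.20844181]
cam [ 539.1875454  -448.97475486    1.67420661  200.33131683   16.6030748 ] [[-0.4, 0.8], [0.5, -0.1], [0.3, 0.0], [0.2, -0.4], [0.8, -0.8], [0.0, -0.0], [-0.8, -0.2], [1.1, -1.9], [-0.0, 0.2], [-2.3, -0.2], [-0.4, -0.7], [0.8, 2.0], [1.5, 1.1], [-0.7, -0.2], [-0.3, -2.1]]
lens [ 528.55525994 -346.5249891 ] focus [ 518.23265271 -247.05919709] 200.33131683433606
cup [359.29876598 -64.47111629  20.        ] wash [378.43355059 518.32136766  60.        ]
```

Call:
jog_arm(
  motion="-5 0 -7 0.18; -52 -30 -7 1.217; -52 -30 -7 1.217; -52 -30 -7 1.217; -52 -30 -7 1.217; -52 -30 -7 1.217; -52 -30 -7 1.217; -52 -30 -7 1.217; -52 -30 -7 1.217; -52 -30 -7 1.217; -52 -30 -7 1.217; -52 -30 -7 1.217; -52 -30 -7 1.217; -52 -30 -7 1.217; -52 -30 -7 1.217; -52 -30 -7 1.217",
  hand=0.7,
)

```text
time: 2.1
position: [592.3, 158.1, 259.3]
eef_rot: [0.687, 0.727, 0.0, 0.0]
contact_force: [0.6, 0.6, -0.7]
width: 26.3
```

Run:
```python
from h import *
s=robot.observe();print(s['time'],s['position'],s['eef_rot'],s['width'],s['joints'])
im,K,T=cam('wrist');save('w1.png',im);np.savez('w1.npz',K=K,T=T,im=im);print(T.round(3).tolist())
```

```text
2.1 [592.32427858 158.08765075 259.31213024] [6.87075983e-01 7.26585567e-01 7.22306271e-05 4.58613486e-05] 26.259234784341828 [7.87344462e-02 4.42131887e-01 1.37873182e+00 2.96891895e-05
 1.32056026e+00 2.28448368e-02]
[[0.998, 0.055, 0.015, 587.922], [0.057, -0.964, -0.261, 229.405], [0.0, 0.261, -0.965, 454.602], [0.0, 0.0, 0.0, 1.0]]
```

View pics/w1.png

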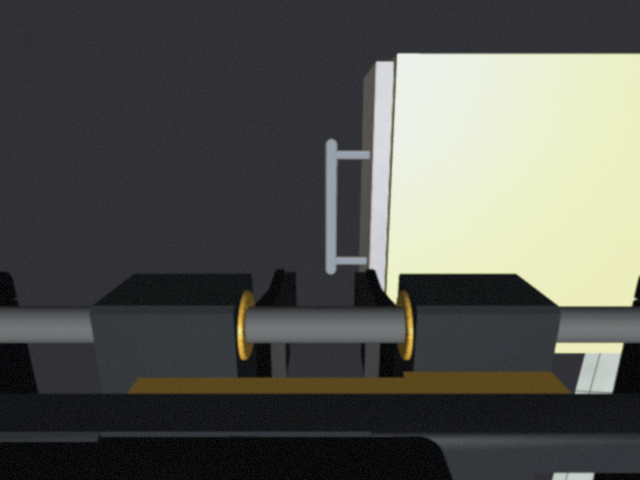

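The wrist view shows the bar from (332,141) to (331,271), parallel to the pads, with the drawer front panel at x≈378.

Run:
```python
from h import *
d=np.load('w1.npz');K,T=d['K'],d['T']
a=onz(K,T,(332,141),92);b=onz(K,T,(331,271),92);print(a,b,(a+b)/2,np.arctan2(-(a-b)[0],(a-b)[1]))
for p,z in(((376,63),117),((393,63),117),((397,54),130),((387,290),130)):print(onz(K,T,p,z))
s=robot.observe();M=rot(s['eef_rot']);m=(a+b)/2;m[2]=78;print((m-s['position'])@M/10, M)
```

```text
[595.13740088 218.59233508  92.        ] [601.95094732  93.11555758  92.        ] [598.5441741  155.85394633  92.        ] 0.05424797742934406
[626.20260555 282.36476739 117.        ]
[639.86429834 283.14956857 117.        ]
[640.27679764 287.64443033 130.        ]
[651.98649833  92.10396813 130.        ]
[-0.23858065  0.60015445 18.12728762] [[-5.56148516e-02  9.98452290e-01  1.14553578e-04]
 [ 9.98452296e-01  5.56148561e-02 -3.69779011e-05]
 [-4.32915508e-05  1.12319763e-04 -9.99999993e-01]]
```

Call:
jog_arm(
  motion="-0.2 0.5 2 0; -0.2 0.5 6 0; -0.2 0.5 10 0; -0.2 0.5 13 0; -0.2 0.5 15 0; -0.2 0.5 17 0; -0.2 0.5 17.9 0; -0.2 0.5 17.9 0",
)

```text
time: 3.15
position: [597.4, 155.8, 79.8]
eef_rot: [0.687, 0.726, -0.0, -0.0]
contact_force: [-0.5, 0.5, -0.0]
width: 26.3
```

Call:
jog_arm(
  motion="0 0 0 0; 0 0 0 0; 0 0 0 0; 0 0 0 0",
  hand=1,
  grip_force=20,
)

```text
time: 3.65
position: [597.8, 155.8, 80.5]
eef_rot: [0.687, 0.726, 0.0, 0.0]
contact_force: [0.5, -0.1, 0.3]
width: 1.3
```

The width went to 1.3 mm, so the bar isn't in the grip. I'll look.

Run:
```python
from h import *
im,K,T=cam('wrist');np.savez('w2.npz',K=K,T=T,im=im)
t,K2,T2=cam('scene')
p=proj(K2,T2,np.array([597,156,90]))[:2].astype(int);print(p)
c=cv2.resize(t[p[1]-50:p[1]+50,p[0]-65:p[0]+65],None,fx=5,fy=5,interpolation=3)
o=np.zeros((600,800,3),np.uint8);o[:500,:650]=c;save('c2.png',o[:500,:650]);save('w2.png',im)
```

```text
[344 233]
```

View pics/w2.png

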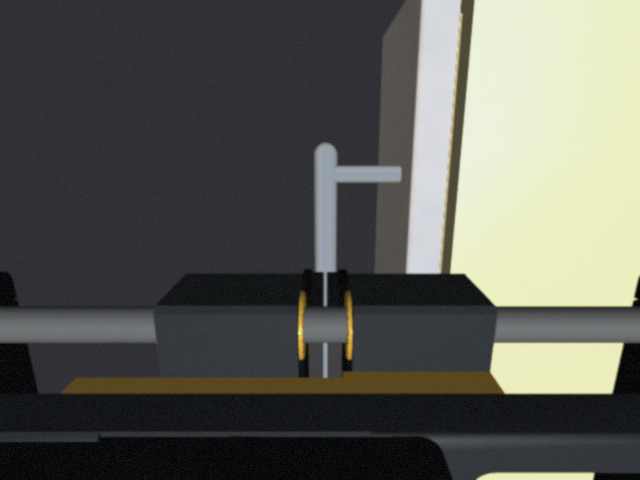

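The wrist view has the bar in line between the closed fingers, at x≈325. I'll check the height in the scene crop.

View pics/c2.png

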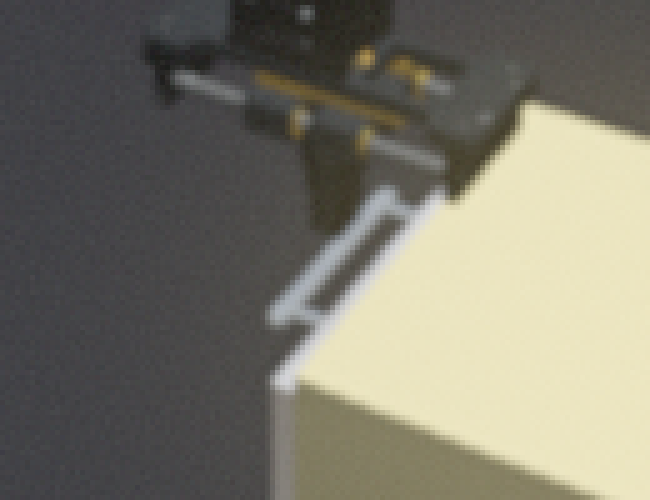

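Run:
```python
from h import *
from scipy.optimize import least_squares
s=robot.observe();print(s['time'],s['position'],s['width'],s['contact_force'])
V=[]
for f,uv in(('w1',(331.5,140)),('w2',(325.5,144)),('scene0',(344-65+389/5,233-50+190/5)),('top0',(264,239))):
    d=np.load(f+'.npz');V.append((d['K'],d['T'],np.array(uv)))
for sel in((0,1),(0,1,2),(0,1,2,3)):
    r=least_squares(lambda p:np.concatenate([proj(V[i][0],V[i][1],p)[:2]-V[i][2] for i in sel]),[597,218,92.]);print(sel,r.x,r.fun.round(1))
print(V[0][0])
d=np.load('w2.npz')
for z in(80,85,92,99,110): 
  M=rot(s['eef_rot'])
  for y in(-.65,.65,5.5): print(z,y,proj(d['K'],d['T'],s['position']+M@[0,y,-(z-80)])[:2].round())
c=d['im'][255:395,285:365];save('c3.png',cv2.resize(c,None,fx=5,fy=5,interpolation=3)[:600])
```

```text
3.75 [597.7407132  155.79509647  80.29918176] 0.6299392968754365 [ 0.41054098 -0.18281661  0.31434237]
(0, 1) [594.41066785 219.5279577   79.45047036] [-0.5 -0.5  0.2  0.3]
(0, 1, 2) [594.34796461 219.95543235  90.81993204] [-0.3 -0.6  0.2  0.3 -0.5 -0. ]
(0, 1, 2, 3) [594.30834737 219.87516509  89.98429326] [-0.4 -0.6  0.1  0.4 -0.5  0.2 -1.1 -0.8]
[[388.46630328   0.         324.84953548]
 [  0.         388.46630328 233.24402973]
 [  0.           0.           1.        ]]
80 -0.65 [324. 267.]
80 0.65 [326. 267.]
80 5.5 [335. 267.]
85 -0.65 [324. 270.]
85 0.65 [326. 270.]
85 5.5 [336. 270.]
92 -0.65 [324. 275.]
92 0.65 [326. 275.]
92 5.5 [336. 275.]
99 -0.65 [324. 280.]
99 0.65 [327. 280.]
99 5.5 [337. 280.]
110 -0.65 [324. 289.]
110 0.65 [327. 289.]
110 5.5 [337. 289.]
```

View pics/c3.png

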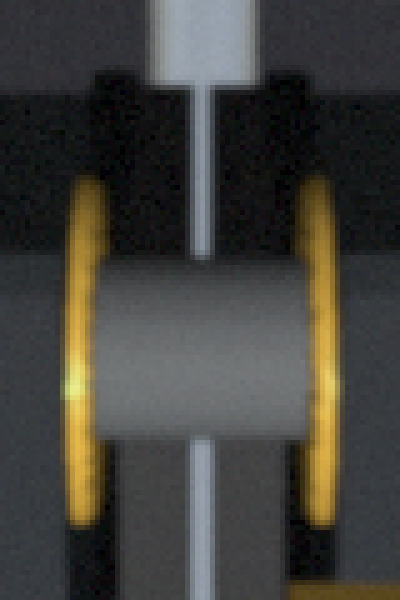

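Call:
jog_arm(
  motion="0 0 0 0; 0 0 0 0; 0 0 0 0; 0 -0.1 0.4 0; 0 -0.1 0.7 0; 0 -0.1 0.7 0",
  hand=0.7,
)

```text
time: 4.5
position: [596.3, 155.7, 72.7]
eef_rot: [0.687, 0.726, -0.0, -0.0]
contact_force: [-0.1, 1.1, 0.3]
width: 25.8
```

Call:
jog_arm(
  motion="0 0 0 0; 0 0 0 0; 0 0 0 0; 0 0 0 0; 0 0 0 0",
  hand=1,
  grip_force=30,
)

```text
time: 5.12
position: [596.7, 155.7, 73.2]
eef_rot: [0.687, 0.726, 0.0, 0.0]
contact_force: [0.7, 1.3, 0.5]
width: 0.7
```

Run:
```python
from h import *
s=robot.observe();print(s['position'],s['width'])
d=np.load('w1.npz');g=d['im'].sum(2)//3
for y in(268,272,276,280,290,298,350,365): print(y,g[y,260:392:3].tolist())
im,K,T=cam('scene');p=proj(K,T,np.array([597,156,80]))[:2];print('tcp72,80,92,110',[proj(K,T,np.array([597,156.,z]))[:2].round(1).tolist() for z in(73,92,110)])
c=cv2.resize(im[195:255,310:380],None,fx=10,fy=10,interpolation=3)
save('c4.png',np.clip(c.astype(float)*1.6,0,255).astype(np.uint8))
```

```text
[596.7346529  155.72078841  73.21178358] 0.7195975048701835
268 [52, 49, 50, 51, 50, 51, 41, 42, 49, 51, 51, 46, 50, 51, 50, 50, 49, 52, 51, 51, 48, 50, 131, 161, 161, 135, 51, 48, 48, 50, 49, 52, 46, 71, 80, 73, 82, 172, 197, 211, 209, 204, 113, 224]
272 [50, 51, 49, 51, 49, 12, 9, 7, 25, 26, 28, 27, 45, 52, 52, 50, 50, 47, 50, 52, 48, 51, 99, 157, 155, 87, 48, 48, 52, 54, 53, 45, 28, 40, 41, 35, 8, 18, 39, 199, 205, 200, 109, 225]
276 [49, 52, 55, 51, 43, 0, 9, 11, 16, 12, 18, 13, 39, 50, 52, 49, 50, 49, 49, 48, 46, 51, 49, 50, 52, 52, 52, 49, 51, 46, 50, 44, 17, 10, 21, 18, 12, 5, 8, 148, 206, 199, 115, 226]
280 [50, 53, 52, 49, 21, 17, 11, 12, 17, 0, 18, 21, 41, 49, 49, 51, 53, 47, 51, 46, 51, 51, 50, 51, 51, 54, 51, 53, 51, 53, 49, 47, 18, 16, 17, 18, 11, 9, 14, 48, 203, 203, 123, 225]
290 [49, 48, 42, 16, 15, 11, 4, 15, 17, 17, 17, 13, 42, 53, 52, 48, 52, 52, 46, 50, 49, 52, 49, 51, 46, 49, 52, 47, 53, 50, 50, 46, 9, 18, 15, 16, 11, 13, 9, 16, 11, 134, 154, 225]
298 [30, 2, 12, 18, 11, 11, 13, 14, 21, 13, 23, 22, 35, 50, 51, 51, 48, 49, 50, 48, 52, 51, 48, 52, 51, 50, 51, 48, 52, 52, 52, 46, 15, 12, 22, 17, 13, 23, 17, 13, 9, 14, 13, 119]
350 [11, 7, 10, 10, 62, 66, 66, 66, 63, 23, 42, 47, 50, 49, 52, 46, 50, 54, 51, 48, 48, 50, 50, 48, 50, 52, 49, 52, 52, 48, 47, 51, 52, 48, 14, 56, 66, 62, 66, 67, 27, 9, 11, 8]
365 [11, 21, 10, 16, 59, 65, 67, 66, 64, 26, 49, 53, 52, 52, 52, 51, 52, 49, 52, 52, 50, 49, 50, 53, 48, 50, 52, 49, 51, 50, 50, 50, 55, 52, 34, 60, 63, 66, 65, 63, 15, 7, 8, 11]
tcp72,80,92,110 [[344.7, 238.5], [344.8, 233.1], [344.8, 227.9]]
```

View pics/c4.png

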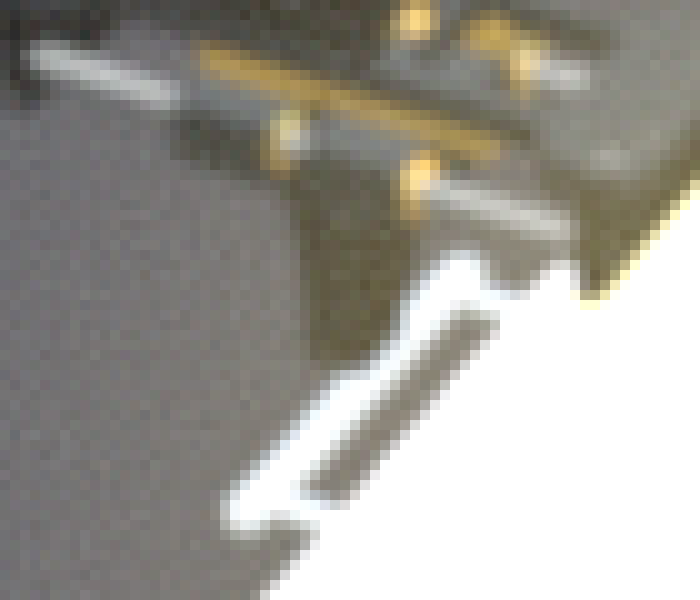

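Run:
```python
from h import *
d=np.load('scene0.npz');K,T=d['K'],d['T'];s=robot.observe();M=rot(s['eef_rot'])
for a in(37,-37):
  for b in(95,):
    for h in(60,70,80,90,100,110): print(a,b,h,proj(K,T,s['position']+M@[a,b,-h])[:2].round(1))
c=np.array([652,154,130]);print('cab edge',proj(K,T,c)[:2])
for n,uv in(('rod left end',(312.5,200.5)),('rod right end',(367,217.5))): print(n,[onz(K,T,uv,z).round() for z in(120,140,160,180)])
```

```text
37 95 60 [383.7 224.7]
37 95 70 [383.9 221.6]
37 95 80 [384.2 218.5]
37 95 90 [384.5 215.4]
37 95 100 [384.7 212.3]
37 95 110 [385.  209.1]
-37 95 60 [370.8 240.5]
-37 95 70 [371.  237.4]
-37 95 80 [371.2 234.3]
-37 95 90 [371.4 231.1]
-37 95 100 [371.6 227.9]
-37 95 110 [371.8 224.7]
cab edge [362.51089326 229.48608951]
rod left end [array([459., 200., 120.]), array([476., 178., 140.]), array([494., 155., 160.]), array([511., 132., 180.])]
rod right end [array([629., 216., 120.]), array([642., 193., 140.]), array([655., 170., 160.]), array([667., 146., 180.])]
```

The two views agree that the real fingertips and gripper body sit about 30 mm higher than the reported TCP: tips +33 mm in the wrist view, body +35 mm in the scene view. The fingers therefore closed above the bar. I'll go lower, with that margin checked.

Call:
jog_arm(
  motion="0 0 -0.2 0; 0 0 -0.2 0; 0 0 -0.2 0; 0 0 0.6 0; 0 0 1.2 0; 0 0 1.8 0; 0 0 2.3 0; 0 0 2.8 0; 0 0 2.8 0",
  hand=0.7,
)

```text
time: 6.3
position: [596.4, 155.7, 44.6]
eef_rot: [0.687, 0.726, -0.0, -0.0]
contact_force: [0.1, -0.2, -0.3]
width: 26.3
```

Call:
jog_arm(
  motion="0 0 0 0; 0 0 0 0; 0 0 0 0; 0 0 0 0",
  hand=1,
  grip_force=30,
)

```text
time: 6.8
position: [597.2, 155.8, 45.5]
eef_rot: [0.687, 0.726, 0.0, 0.0]
contact_force: [0.6, 0.2, -0.1]
width: 9.9
```

Call:
jog_arm(
  motion="0 -0.5 0 0; 0 -1.5 0 0; 0 -3 0 0; 0 -4.5 0 0; 0 -6 0 0; 0 -7.5 0 0; 0 -9 0 0; 0 -10.5 0 0; 0 -12 0 0; 0 -13.3 0 0; 0 -14.5 0 0; 0 -15.4 0 0; 0 -16 0 0; 0 -16.4 0 0; 0 -16.6 0 0; 0 -16.8 0 0; 0 -16.8 0 0",
)

```text
time: 8.93
position: [432.9, 146.7, 45.4]
eef_rot: [0.688, 0.726, 0.003, 0.003]
contact_force: [6.4, 0.3, -0.0]
width: 10.1
```

Call:
jog_arm(
  motion="0 -0.2 0 0; 0 -0.4 0 0; 0 -0.6 0 0; 0 -0.6 0 0",
)

```text
time: 9.43
position: [433.4, 146.7, 45.5]
eef_rot: [0.688, 0.726, 0.007, 0.007]
contact_force: [15.1, 1.9, -9.2]
width: 10.0
```

Call:
jog_arm(
  motion="0 0.7 0 0; 0 0.7 0 0",
)

```text
time: 9.68
position: [432.8, 146.7, 45.4]
eef_rot: [0.687, 0.726, 0.002, 0.002]
contact_force: [5.4, 0.7, 2.9]
width: 10.0
```

Call:
jog_arm(
  motion="0 0 0 0; 0 0 0 0; 0 0 0 0; 0 0 -3 0; 0 0 -7 0; 0 0 -12 0; -3 3 -17 0; -6 8 -21 0; -6.1 11.5 -21 0; -6.1 11.5 -21 0; -6.1 11.5 -21 0",
  hand=0.7,
)

```text
time: 11.05
position: [545.6, 92.2, 253.6]
eef_rot: [0.687, 0.726, -0.002, -0.002]
contact_force: [-0.5, 0.2, 0.2]
width: 26.1
```

Run:
```python
from h import *
s=robot.observe();print(s['time'],s['position'],s['eef_rot'],s['contact_force'])
im,K,T=cam('wrist');save('w3.png',im);np.savez('w3.npz',K=K,T=T,im=im)
im,K,T=cam('top');np.savez('top3.npz',K=K,T=T,im=im)
im,K,T=cam('scene');np.savez('scene3.npz',K=K,T=T,im=im)
```

```text
11.05 [545.58824636  92.17591637 253.60248687] [ 0.68734482  0.7263262  -0.00177151 -0.00205128] [-0.49845729  0.21112743  0.16697377]
```

View pics/w3.png

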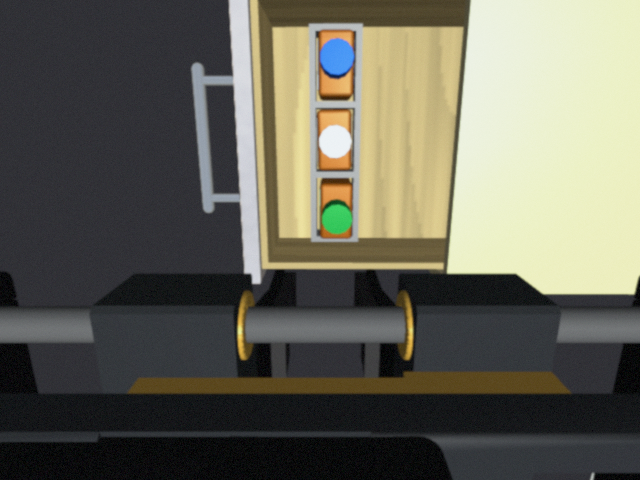

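The blue cap is in the +y cell at (337,57), white is at (335,141) and green at (337,217).

Run:
```python
from h import *
d=np.load('w3.npz');K,T,im=d['K'],d['T'],d['im'].astype(int)
def cen(m): y,x=np.nonzero(m);return x.mean(),y.mean(),len(x)
b=cen((im[...,2]>im[...,0]+70)&(im[...,2]>120));g=cen((im[...,1]>im[...,0]+60)&(im[...,1]>im[...,2]+40));print(b,g)
w=im[120:162,315:355].min(2)>190;w=cen(w);w=(w[0]+315,w[1]+120,w[2])
P={n:onz(K,T,p[:2],110) for n,p in(('b',b),('w',w),('g',g))};print(P)
dv=P['b']-P['g'];print('spacing',np.linalg.norm(dv),'yaw',np.arctan2(-dv[0],dv[1]))
h=[onz(K,T,p,92) for p in((197,68),(208,210))];print(h)
p=[onz(K,T,q,117) for q in((240,5),(256,278))];print(p)
s=robot.observe();print(s['position'],(P['b']-s['position'])@rot(s['eef_rot'])/10)
for f in('top3',):
  d=np.load(f+'.npz');i=d['im'].astype(int);m=np.zeros(i.shape[:2],bool);m[220:320,230:330]=1
  q=cen(m&(i[...,2]>i[...,0]+50)&(i[...,2]>100));print(q,onz(d['K'],d['T'],q[:2],112))
```

```text
(np.float64(336.5945674044266), np.float64(56.67806841046278), 994) (np.float64(336.53940217391306), np.float64(217.80978260869566), 736)
{'b': array([546.81353432, 219.55901091, 110.        ]), 'w': array([549.53139798, 153.43229384, 110.        ]), 'g': array([555.32714534,  86.93009622, 110.        ])}
spacing 132.9018833030383 yaw 0.06410326430030405
[array([428.46227373, 206.97746148,  92.        ]), array([435.17208745,  83.39215493,  92.        ])]
[array([470.62897902, 250.67325027, 117.        ]), array([485.18450469,  27.97500653, 117.        ])]
[546.01247706  92.44603835 254.27429734] [12.68275431  0.83455336 14.42863429]
(np.float64(260.57894736842104), np.float64(253.60526315789474), 38) [546.15767464 222.74138763 112.        ]
```

Call:
jog_arm(
  motion="4 0.3 2 0; 9 0.6 5 0; 12.8 0.8 8 0; 12.8 0.8 10 0; 12.8 0.8 12 0; 12.8 0.8 14 0; 12.8 0.8 16 0; 12.8 0.8 17.5 0; 12.8 0.8 18.8 0; 12.8 0.8 19.6 0; 12.8 0.8 20 0; 12.8 0.8 20 0",
  hand=0.43,
)

```text
time: 12.7
position: [549.2, 220.2, 55.2]
eef_rot: [0.687, 0.726, 0.0, 0.0]
contact_force: [0.3, -0.2, -0.3]
width: 49.7
```

Call:
jog_arm(
  motion="0 0 0 0; 0 0 0 0; 0 0 0 0; 0 0 0 0; 0 0 0 0",
  hand=1,
  grip_force=25,
)

```text
time: 13.32
position: [549.1, 220.3, 55.4]
eef_rot: [0.687, 0.726, 0.0, 0.0]
contact_force: [-0.1, 0.1, 1.2]
width: 27.8
```

Call:
jog_arm(
  motion="0 0 -0.5 0; 0 0 -1.5 0; 0 0 -3 0; 0 0 -5 0; 0 0 -7.5 0; 0 0 -10 0; 0 0 -13 0; 0 0 -16 0; 0 0 -18 0; 0 0 -18 0",
)

```text
time: 14.58
position: [550.4, 220.5, 237.9]
eef_rot: [0.687, 0.726, 0.002, 0.002]
contact_force: [0.2, -0.3, -1.4]
width: 27.6
```

Call:
jog_arm(
  motion="-1.5 -0.2 0 0.08; -4.5 -0.6 0 0.2; -8 -1.2 0 0.33; -12 -1.8 0 0.48; -16 -2.4 0 0.63; -20 -3 0 0.78; -24 -3.6 0 0.93; -28 -4.2 0 1.08; -32 -4.8 0 1.23; -35.5 -5.3 0 1.36; -38 -5.7 0 1.46; -39.5 -5.9 0 1.51; -40.4 -6 0 1.523; -40.4 -6 0 1.523; -40.4 -6 0 1.523; -40.4 -6 0 1.523",
)

```text
time: 16.58
position: [511.4, -185.6, 235.2]
eef_rot: [0.999, 0.052, 0.0, -0.0]
contact_force: [-0.1, 0.3, -1.2]
width: 27.3
```

Run:
```python
from h import *
s=robot.observe();print(s['time'],s['position'],s['eef_rot'],s['contact_force'],s['width'],s['joints'].round(2))
t,K,T=cam('top');np.savez('top4.npz',K=K,T=T,im=t)
c,K2,T2=cam('scene');np.savez('scene4.npz',K=K2,T=T2,im=c)
w,K3,T3=cam('wrist');np.savez('w4.npz',K=K3,T=T3,im=w)
p=proj(K2,T2,np.array([518,-220,200]))[:2].astype(int);print('scene crop center',p)
o=np.zeros((600,800,3),np.uint8)
o[:,:480]=cv2.resize(c[p[1]-110:p[1]+90,p[0]-100:p[0]+60],(480,600),interpolation=3)
o[:240,480:]=cv2.resize(w,(320,240),interpolation=cv2.INTER_AREA)
p2=proj(K,T,np.array([518,-260,200]))[:2].astype(int);print(p2)
o[240:,480:]=cv2.resize(t[p2[1]-45:p2[1]+45,p2[0]-40:p2[0]+40],(320,360),interpolation=3)
save('m4.png',o)
```

```text
16.575 [ 511.44579191 -185.6384649   235.20453768] [ 9.98645112e-01  5.20377600e-02  3.21886304e-06 -1.12708437e-04] [-0.10295152  0.28228763 -1.23289854] 27.32704615090032 [-0.55  0.36  1.58  0.    1.2   0.91]
scene crop center [216 274]
[427 266]
```

View pics/m4.png

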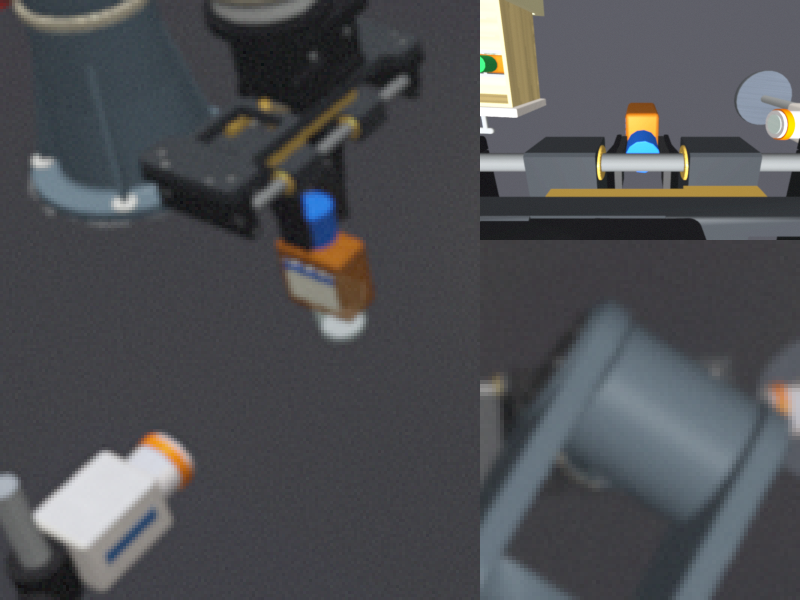

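Call:
jog_arm(
  motion="0 0.6 0.5 0; 0 1.6 1 0; 0 2.8 1.6 0; 0 4 2.2 0; 0 5 2.7 0; 0 5.8 3 0; 0 6.2 3.1 0; 0 6.2 3.1 0; 0 6.2 3.1 0",
)

```text
time: 17.85
position: [517.8, -247.8, 204.4]
eef_rot: [0.999, 0.052, 0.0, -0.0]
contact_force: [0.1, -0.2, -1.3]
width: 27.5
```

Run:
```python
from h import *
s=robot.observe();print(s['time'],s['position'],s['eef_rot'],s['width'])
c,K2,T2=cam('scene');np.savez('scene5.npz',K=K2,T=T2,im=c)
w,K3,T3=cam('wrist');np.savez('w5.npz',K=K3,T=T3,im=w)
f=np.array([518.2,-247.1,200.3]);p=proj(K2,T2,f)[:2].round().astype(int);l=proj(K2,T2,f+[-5,-50,0])[:2].round().astype(int)
pw=proj(K3,T3,np.array([528.5,-346.5,200]))[:2];print(p,pw)
o=np.zeros((600,800,3),np.uint8)
print('scene origin',p-[32,33])
o[:,:]=0
o[:528,:432]=cv2.resize(c[p[1]-33:p[1]+33,p[0]-32:p[0]+22],(432,528),interpolation=3)
q=w[180:300,250:430];x=cv2.resize(q,(360,240),interpolation=3);o[:240,440:]=x
q=w[160:320,400:640] ;x0=max(0,min(640-120,int(pw[0])-60));y0=int(pw[1])-50;print('wrist lens origin',x0,y0)
o[240:600,440:]=cv2.resize(w[y0:y0+120,x0:x0+120],(360,360),interpolation=3)
save('m5.png',o)
```

```text
17.85 [ 517.76024192 -247.82703739  204.3631175 ] [ 9.98671489e-01  5.15291212e-02  8.30625987e-05 -2.41540303e-05] 27.506987418223577
[207 283] [507.75002986 262.6090341 ]
scene origin [175 250]
wrist lens origin 447 212
```

View pics/m5.png

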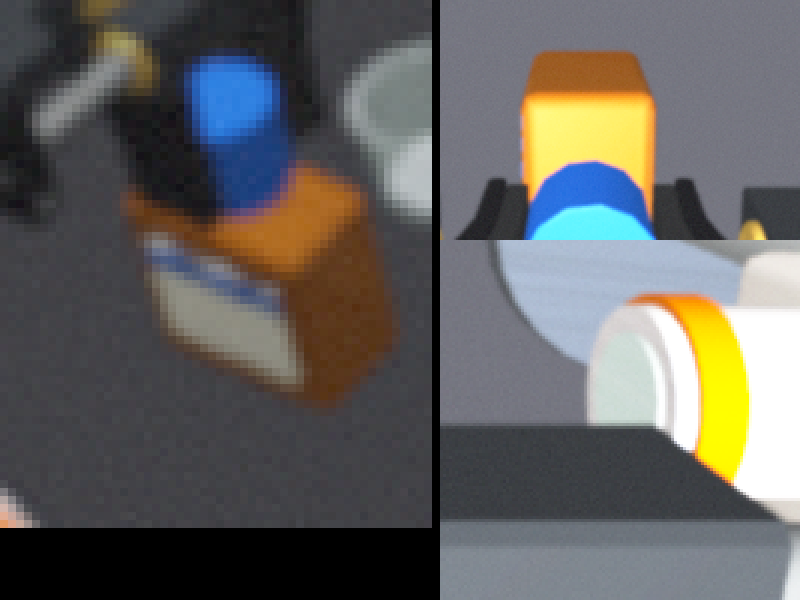

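```bash
cat > fit2.py <<'E'
import io,contextlib
with contextlib.redirect_stdout(io.StringIO()): exec(open('fit.py').read())
w5=np.load('w5.npz');s5=np.load('scene5.npz')
th=np.linspace(0,2*np.pi,200)
def circ(q,a,rad):
    l=np.array([np.cos(q[2]),np.sin(q[2])]);n=np.array([-l[1],l[0]])
    return np.c_[q[:2]+a*l+rad*np.cos(th)[:,None]*n,q[3]+rad*np.sin(th)]
def res2(q):
    c=proj(w5['K'],w5['T'],circ(q,103,17));return np.r_[res(q),c[:,0].min()-496,c[:,1].min()-233]
for nm,f in(('old',res),('with wrist',res2)):
    r=least_squares(f,[540,-450,1.67,200,17],loss='soft_l1',x_scale=[100,100,.1,10,10]);q=r.x
    l=np.array([np.cos(q[2]),np.sin(q[2])]);F=np.r_[q[:2]+203*l,q[3]]
    print(nm,'lens',(q[:2]+103*l).round(1),'focus',F.round(1),'yaw',q[2].round(4),res2(q)[-2:].round(1),'cost',r.cost)
# bottle
yt0=-1.4677
us_=A([(125,197),(287,280),(365,193),(328,408),(398,335),(165,340)],8,175,250)
L=np.array([(-28,16,28),(28,16,28),(28,-16,28),(28,16,-28),(28,-16,-28),(-28,16,-28)],float)
uw=A([(85,96),(215,96),(95,54),(203,54)],2,250,180)
Lw=np.array([(28,-16,28),(28,16,28),(28,-16,-28),(28,16,-28)],float)
def W(b,L):
    y=np.array([np.cos(b[3]),np.sin(b[3])]);x=np.array([-y[1],y[0]])
    return np.c_[b[:2]+L[:,:1]*x+L[:,1:2]*y,b[2]+L[:,2]]
fs=lambda b:(proj(s5['K'],s5['T'],W(b,L))[:,:2]-us_).ravel()
fw=lambda b:(proj(w5['K'],w5['T'],W(b,Lw))[:,:2]-uw).ravel()
for nm,f in(('scene',fs),('both',lambda b:np.r_[fs(b),fw(b)])):
    r=least_squares(f,[518,-247,200,yt0],x_scale=[10,10,10,.1]);print('bottle',nm,r.x.round(3),r.fun.reshape(-1,2).round(1).tolist())
E
python3 fit2.py
```

```text
old lens [ 528.6 -346.5] focus [ 518.2 -247.1  200.3] yaw 1.6742 [-1.6 -1.6] cost 9.388365902041802
with wrist lens [ 527.9 -347.3] focus [ 516.7 -247.9  200.7] yaw 1.6834 [-0.2 -0.1] cost 9.666014368803376
bottle scene [ 476.601 -217.884  150.133   -1.471] [[0.1, 0.3], [0.0, -1.4], [-0.0, 0.1], [-0.5, 0.6], [-0.0, 0.2], [0.4, 0.3]]
bottle both [ 515.437 -247.083  196.058   -1.482] [[-2.2, -0.2], [-1.1, -1.1], [-0.3, -0.2], [-1.3, 2.2], [-0.0, 1.2], [-1.6, 1.1], [-2.5, 0.1], [1.1, 1.1], [0.6, -1.8], [-0.6, -0.9]]
```

```bash
cat >> fit2.py <<'E'
print('---')
g=lambda f:least_squares(f,[200,yt0],x_scale=[10,.1])
for nm,f in(('scene',fs),('wrist',fw)):
    r=g(lambda b:f(np.r_[517.8,-247.8,b]));print(nm,'z,yaw',r.x,r.fun.reshape(-1,2).round(1).tolist())
r=least_squares(lambda b:fw(np.r_[b[:2],200,b[2]]),[518,-247,yt0],x_scale=[10,10,.1]);print('wrist xy,yaw',r.x)
# cap top centre height in scene from blue mask bright top: crop (235,95)
u=A([(235,97)],8,175,250)[0]
print('cap top pred', [proj(s5['K'],s5['T'],np.array([517.8,-247.8,z+60]))[:2].round(2).tolist() for z in(195,200,205)],u)
E
python3 fit2.py | sed -n '/---/,$p'
```

```text
---
scene z,yaw [198.68659481  -1.46348464] [[-2.0, -0.2], [-0.5, -1.4], [0.1, -0.7], [-0.6, 1.9], [0.4, 0.8], [-1.4, 1.1]]
wrist z,yaw [204.11923235  -1.45738252] [[-3.5, 0.5], [3.4, -0.2], [0.0, -2.3], [0.8, -2.8]]
wrist xy,yaw [ 516.26923675 -247.64735855   -1.46613217]
cap top pred [[201.49, 263.16], [201.0, 261.3], [200.5, 259.42]] [203.9375 261.6875]
```

Call:
jog_arm(
  motion="0 0 -0.1 0; 0 0 -0.1 0; 0 0 -0.1 0; 0 0 -0.1 0; 0 0 -0.1 0; 0 0 -0.1 0",
)

```text
time: 18.7
position: [517.7, -248.1, 205.1]
eef_rot: [0.999, 0.051, -0.0, -0.0]
contact_force: [0.4, 0.4, -1.3]
width: 27.5
```

Run:
```python
from h import *
s=robot.observe();print(s['time'],s['position'],s['contact_force'],s['width'],abs(s['qd']).max())
c,K,T=cam('scene');t,_,_=cam('top')
o=np.zeros((480,800,3),np.uint8);o[:,:480]=cv2.resize(c[130:450,100:420],(480,480),interpolation=3);o[:,480:]=cv2.resize(t[130:370,190:350],(320,480),interpolation=3);save('f.png',o)
```

```text
18.7 [ 517.69804041 -248.13217258  205.09380622] [ 0.43498662  0.3520799  -1.34474768] 27.47577864212253 0.0011012707618945688
```

View pics/f.png

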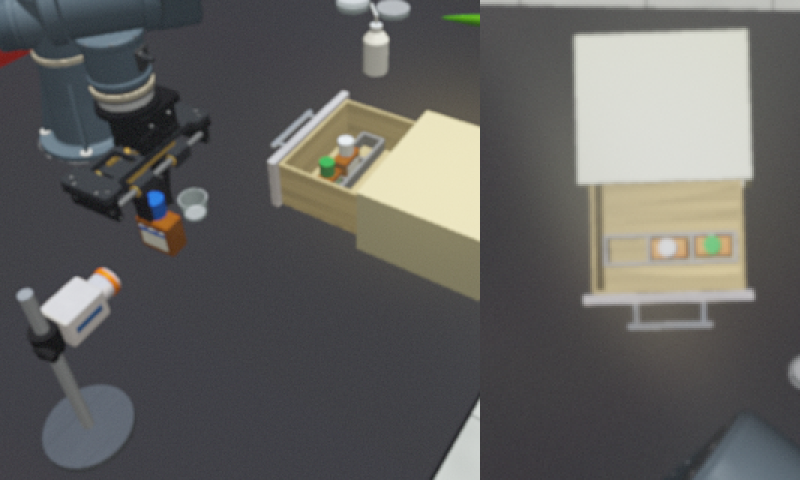

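The final view shows the bottle upright with its label facing the lens. White and green are standing in the drawer, which is out: the bar moved about 54 px, or roughly 165 mm. The cup and wash bottle haven't moved.

```bash
python3 -c "
from cell import robot
print(robot.hand_in())"
```

```text
the job is handed in; nothing more can be done
None
```

I pulled the drawer out to its stop, took the blue-capped bottle by its cap and handed the job in at about 19 s. The bottle is held upright in front of the lens, with a broad labelled side facing it. No verdict was reported.

**Last checks**
- **Position:** the tool stood at (517.7, −248.1) mm. I estimated the focus at (516.7 to 518.2, −247.1 to −247.9), height about 200.5 mm. The bottle's lateral position agreed with the lens to about 0.5 mm within each view.
- **Stillness and grip:** the arm was still, with joint speeds near zero. The grip width was 27.5 mm on the 28 mm cap.
- **Drawer:** out by about 165 mm in the top view. When I pulled past that, the force rose and the drawer did not move.
- **Everything else:** the green and white bottles stand in the drawer, and the cup and wash bottle look unmoved. The camera and stand look untouched.

**What failed or disagreed**
- **Handle grip:** the first two attempts closed on air above the bar, because the real fingertips sit about 30 mm higher than the reported TCP. I measured this in the pictures and corrected for it.
- **Bottle height:** estimates before the last move ranged from 199 to 201 mm, with one weak wrist-camera fit at 204 mm. I then raised it 1 mm.
- **Camera direction:** two fits differed by about 0.5°.
- **Bottle position:** fits from the scene and wrist cameras differed by about 2 mm in x. Fitting the bottle from the scene view alone gave an unusable position, so I discarded it.

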